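# Close the dish box with its double lid, then take off the outer lid alone

## Robot

A 7-joint arm with a two-finger parallel gripper is mounted at the origin on a cart in front of the work surface, level with it; the furniture and walls round the work are solid. World frame = base frame: x ahead of the robot, y to its left, z up, the work surface at z = 0. Lengths are in m, angles in rad, forces in N, time in s.
With the tool pointing down it reaches from about 0.425 to 0.925 m from the base axis. Payload 6.8 kg.
Tool frame: the origin (TCP) lies at the very end of the fingers, on their centre line; the grasp point (between the pads) lies 19 mm behind it; z points along the fingers, y is the line along which they close (so a half turn about z gives the same grasp; the last joint's range is limited). The gripper opens to 85 mm and grips with 20 to 120 N. Pads are 22 mm wide; open, the fingers measure 114 mm over their backs; the gripper's body (76 mm by 85 mm) begins 54 mm behind the grasp point. The pads swing forward as they close: fully open they stand 13 mm farther back than shut.
Start: joints at [-1.3, 0.477, 0.022, 1.555, -0.011, 1.109, -0.083], TCP at [0.25, 0.627, 0.231] pointing down, gripper open.
Joint ranges: [-2.96, 2.96], [-0.34, 2.1], [-1.41, 1.46], [0.24, 2.44], [-1.37, 4.51], [0.17, 1.92], [-2.96, 2.96]. Speed limits (rad/s): [2.39, 2.39, 3.14, 3.14, 3.14, 3.14, 3.14].

## Interface

Orientations are given as [roll, pitch, yaw] about the fixed x, y, z axes, in that order (R = Rz(yaw) Ry(pitch) Rx(roll)).
In Python, from bench import robot gives the robot as it stands.
- The arm moves only by the shell command python3 -m creep 'ROWS'. ROWS is JSON, one flat list of numbers, 7 for each row, row after row: the shift along the world's x, y, z normalised to -1 to 1, where 1 is 0.12 m, then the turn, a rotation vector about the world's x, y, z normalised to -1 to 1, where 1 is pi rad, then the closure, from -1 (fully open) to 1 (shut). A call has 1 to 8 rows; each row shifts and turns the commanded pose from where the row before left it; what a row does not reach is not made up. A row lasts 1/12 s, in which the tool goes at most 41.7 mm and 7.16 degrees, less where a joint would pass 70% of its speed; a pose out of reach is approached as far as the arm can. A call with a number of a shift or a turn outside -1 to 1 is refused whole. A call with a gripper value outside its range is refused whole. The fingers move at their own pace and stop on an object; the grip force is fixed at half the most. Time passes only in rows, so rows that do not move let the fingers close. It gives the time, the measured TCP pose, the force, the opening and the grip force at its end, in the units of the state.
- robot.get_state(): the state, without advancing time (a new reading comes with each control period).
- robot.camera(name): name is "side" or "top"; returns a dict with "image" (384x512x3 uint8, red, green, blue), "camera_matrix" (3x3 intrinsics, pixels), "D" ([k1, k2, p1, p2, k3] as OpenCV has them; the pictures are not rectified), "T" (4x4, takes a point from camera to world coordinates). Camera axes: x right, y down, z forward; pixel columns grow to the right and rows downward; lengths in m; the calibration is good to about 2 mm. A picture is of the moment at which its call begins. There is no depth.
- robot.sign_off(): hands the job in; it is judged then, once.
Trained networks look in a picture, given as the dict that the camera call returned (one of the last four; its "shot" number tells which), for a name from the list of things; names that differ only in an ending like _2 or _b are one class to them, and where a whole thing is asked for, a point or a joint stands for the part that bears it (a point fixed in the world has none). Each returns a list of dicts, best first, with "confidence" (0 to 1); they miss things now and then, are a little off and sometimes report something else, mostly with a low value. They report only what shows in the picture. A call takes as long as a camera call. They do not tell look-alikes from the thing itself.
- robot.find_in(picture, label): "xy" ([column, row] in pixels, amid what is visible of it).
- robot.masks_of(picture, label): "mask" (384x512 bool, what is visible of it) and "xy" ([column, row] in pixels, amid what is visible of it).
- robot.spot_point(picture, label): "xy" ([column, row] in pixels: a listed point, or the origin of a listed thing).
The state is a dict: "time_s": time; "qpos": joint angles; "qd": joint speeds; "effort": joint torques, N m; "tcp_pos": TCP position; "ee_rot": TCP orientation; "ft_force": force on the tool from outside, world axes, zero at the start; "wrist_torque": the same for the moment, N m; "finger_gap": finger opening in m; "gripper_force": force on a finger pad.
Only numpy, scipy, OpenCV 4.12 (cv2) and the standard library are available. Lean on these libraries where they do the work, as an engineer would, in place of code of your own. Each camera call takes 0.05 s, during which the arm holds its last target. There are 200 camera calls.

## Task

Carry the nested pair of lids together by the knob of the clear inner lid from the lid stand to the open dish box, set them down squarely so that the inner lid is fully seated, and let go of the knob. Then take the grey outer lid by its two fins and lift it alone, level, 10 cm or more above where it lay, leaving the inner lid seated and undisturbed so that the dish can be seen through it. Finish while still holding the outer lid in the air; do not drop the lids, never part them before the inner one is seated, and leave the dish and everything else where they are.

Things in the scene. Friction and masses are not known exactly. Their poses are not given: they have to be found in the camera images.
- knob (a point): Grip point on the inner lid's upright white knob: on its axis, 34 mm above the underside of the lid's plate, 16 mm below the knob's top, 27 mm above the outer lid's top face while nested. The knob is 16 mm (x) by 22 mm (y); grip it across x. x: the lid's 116 mm side, y: its 140 mm side, z up.
- inner_lid: Inner lid, loose, about 0.12 kg: clear plate 116 x 140 x 4 mm, knob in the middle, under it a white locating frame 8 mm deep, 95 x 119 mm (lower half 91 x 115). Origin: centre of the plate's underside. Starts on the lid stand with the outer lid lying on it; the two are not fastened, so lifting the inner lid by its knob carries both.
- fins (a point): Grip point on the outer lid: midway between its two upright fins, 25 mm above its top face, 9 mm below the fin tops; nested, 2 mm below knob. Fins: 36 mm long (x), 5 mm thick, 54 mm over their outer faces, 44 mm between, the knob standing between them. Grip both together from outside, across y. x: the lid's 126 mm side, y: 150 mm side, z up.
- outer_lid: Outer lid, loose, about 0.15 kg: grey cap 126 x 150 mm, top plate 3 mm thick lying on the inner lid, skirt hanging 20 mm below the plate's underside round the inner lid with 2 mm play. The knob stands up through a 40 x 34 mm slot in its middle; beside the slot are its two fins. Origin: centre of the plate's underside.
- box_rim (a point): Centre of the mouth of the open white dish box, level with its rim, 40 mm above the table; x, y along its 108 and 132 mm sides. Seated, the inner lid's plate lies on the rim, its frame inside the box (2.5 mm play), long side along long side (either way round), and knob is 34 mm above this point; the outer lid's skirt hangs outside the box walls.
- dish_box: The dish box, fixed to the table: 108 (x) x 132 (y) x 40 mm, walls and floor 4 mm, inside 100 x 124 mm. Origin under its centre.
- lid_stand: Fixed block 106 (x) x 130 (y) x 24 mm with a flat top on which the nested lids start, centred and square on it. Origin under its centre.
- dish: Clear petri dish, 92 mm across, 15 mm high, lying on the floor of the dish box; origin under its centre. Stays where it is.
- tape_roll: Bystander: roll of tape lying flat, 58 mm across, 19 high (mm); origin under its centre. Leave alone.
- small_bottle: Bystander: small white dropper bottle, 30 mm across, 62 high (mm); origin under its centre. Leave alone.
- timer: Bystander: flat white lab timer, 72 x 62 x 18 (mm); origin under its centre. Leave alone.
- amber_bottle: Bystander: amber bottle with a white cap, 44 mm across, 85 high (mm); origin under its centre. Leave alone.
- tube_rack: Bystander: rack full of little tubes, 62 x 105 x 42 (mm); origin under its centre. Leave alone.
- beaker: Bystander: small white beaker, 56 mm across, 69 high (mm); origin under its centre. Leave alone.
- steel_case: Bystander: closed steel instrument case, 70 x 118 x 44 (mm); origin under its centre. Leave alone.
Things that resemble listed ones, but are neither listed nor needed, are in the scene too. Leave any pink look-alike of the dish_box alone.

How it is judged:
On the way:
1. both lids, still nested, are seated on the dish box and the gripper has let go of them (horizontal distance between knob and box_rim below 0.006 m and z of knob in the frame of box_rim between 0.03 and 0.038 m and angle between knob's own z axis and vertical below 0.05 rad and angle between the x axis of knob and the x axis of box_rim, either way round below 0.1 rad and z of fins in the frame of knob below 0.002 m and horizontal distance between fins and knob below 0.008 m and contact force between the fingers and inner_lid below 0.1 N and contact force between the fingers and outer_lid below 0.1 N), for 0.2 s.
At the end, for the whole second after the job is handed in: Inner lid seated on the dish box (centre within 6 mm, height within 4 mm, tilt under 0.05, square within 0.1 rad), at rest, untouched; outer lid held by the fingers 80 mm or more above where it lay, tilt under 0.25 rad, under 0.05 m/s, touching neither inner lid nor box (horizontal distance between knob and box_rim below 0.006 m and z of knob in the frame of box_rim between 0.03 and 0.038 m and angle between knob's own z axis and vertical below 0.05 rad and angle between the x axis of knob and the x axis of box_rim, either way round below 0.1 rad and z of fins in the frame of box_rim above 0.112 m and angle between fins's own z axis and vertical below 0.25 rad and contact force between the fingers and outer_lid above 1 N and contact force between each of inner_lid, dish_box and outer_lid below 0.05 N and contact force between each of the arm, the fingers and inner_lid below 0.2 N and linear speed of outer_lid below 0.05 m/s and linear speed of inner_lid below 0.03 m/s); the arm keeps its last pose, push and grip.
It fails at once if the lids parted while the inner lid was not seated on the dish box (taken apart too early, or inner lid dragged along with the outer) (distance between fins and knob above 0.014 m and not (horizontal distance between knob and box_rim below 0.006 m and z of knob in the frame of box_rim between 0.03 and 0.038 m and angle between knob's own z axis and vertical below 0.05 rad and angle between the x axis of knob and the x axis of box_rim, either way round below 0.1 rad)).
It fails at once if the inner lid dropped instead of being set down (contact force between the fingers and inner_lid below 0.1 N and contact force between the fingers and outer_lid below 0.1 N and linear speed of inner_lid above 0.6 m/s).
It fails at once if the dish in the box was shifted by more than 20 mm (distance of dish from where it was at the start of the episode above 0.02 m).
It fails at once if a bystander was moved by more than 30 mm (distance of any of tape_roll, small_bottle, timer, amber_bottle, tube_rack, beaker, steel_case from where it was at the start of the episode above 0.03 m).
It also fails if it takes over 56 s, if anything falls off the work surface, if the arm or the gripper's body presses on something with over 40 N, if the wrist force passes 120 N, or if a joint passes its speed limit or range.

## Working session

There is one attempt and no reset: what is moved stays moved. The work goes in short steps, Python scripts to look and compute and a shell command to move; the robot and the scene stay as the last step left them, time stands still between calls to the robot, and variables do not carry over. Pictures are saved under pics/ and viewed, at most 10 in all, crops included, and the job is handed in when it is done.

```bash
mkdir -p pics; cat > h.py <<'E'
import numpy as np,cv2
from bench import robot
def ray(p,xy):
    n=cv2.undistortPoints(np.array([[xy]],float),np.array(p["camera_matrix"]),np.array(p["D"])).ravel()
    T=np.array(p["T"]);return T[:3,3],T[:3,:3]@np.r_[n,1]
def atz(p,xy,z):
    o,d=ray(p,xy);return o+d*(z-o[2])/d[2]
def tri(p,a,q,b):
    o1,d1=ray(p,a);o2,d2=ray(q,b);s=np.linalg.lstsq(np.c_[d1,-d2],o2-o1,rcond=None)[0]
    x,y=o1+s[0]*d1,o2+s[1]*d2;return (x+y)/2,np.linalg.norm(x-y)
def save(p,n,crop=None,f=1):
    im=p["image"][:,:,::-1]
    if crop: a,b,c,d=crop;im=im[b:d,a:c]
    cv2.imwrite("pics/"+n,cv2.resize(im,None,fx=f,fy=f,interpolation=cv2.INTER_CUBIC))
E
python3 - <<'E'
from h import *
np.set_printoptions(precision=4,suppress=True)
t=robot.camera("top");s=robot.camera("side")
cv2.imwrite("pics/a.png",cv2.resize(np.vstack([t["image"],s["image"]])[:,:,::-1],(400,600),interpolation=cv2.INTER_AREA)) if 0 else (save(t,"top.png",None,1.5),save(s,"side.png",None,1.5))
for l in ["knob","fins","box_rim","dish_box","lid_stand","outer_lid","dish"]:
    for n,p in (("top",t),("side",s)):
        print(l,n,[(np.round(d["xy"],1).tolist(),round(d["confidence"],2)) for d in robot.spot_point(p,l)[:4]])
print(robot.get_state())
E
```

```text
knob top [([321.9, 219.2], 0.37)]
knob side [([274.1, 246.0], 0.48)]
fins top [([321.9, 219.0], 0.93)]
fins side [([274.4, 243.7], 0.67)]
box_rim top [([224.0, 217.4], 0.81), ([133.2, 213.6], 0.64), ([259.4, 175.7], 0.34)]
box_rim side [([178.4, 140.8], 0.73), ([212.6, 183.1], 0.6)]
dish_box top [([222.9, 217.2], 0.65), ([137.8, 212.8], 0.55)]
dish_box side [([212.2, 189.9], 0.91), ([174.8, 147.2], 0.9), ([359.8, 279.9], 0.66)]
lid_stand top [([275.0, 195.8], 0.58)]
lid_stand side [([320.3, 313.1], 0.46)]
outer_lid top [([320.2, 220.0], 0.61), ([224.2, 216.7], 0.5)]
outer_lid side [([274.8, 246.2], 0.69)]
dish top [([224.7, 218.1], 0.7)]
dish side [([212.0, 193.0], 0.5)]
{'time_s': 0.8, 'qpos': array([-1.3001,  0.4769,  0.0224,  1.5554, -0.0115,  1.1093, -0.0831]), 'qd': array([-0.0004, -0.0006,  0.0002, -0.0009, -0.0009,  0.0003, -0.0014]), 'effort': array([  0.0008, -59.6253,   1.6069, -28.1536,   0.0125,   0.0015,
        -0.    ]), 'tcp_pos': array([0.2496, 0.6272, 0.2313]), 'ee_rot': array([ 3.1415, -0.    ,  2.7628]), 'ft_force': array([ 0.0377, -0.4382, -0.1463]), 'wrist_torque': array([ 0.0571, -0.0546,  0.0218]), 'gripper_force': 0.0, 'finger_gap': 0.08554721637731535}
```

View pics/top.png

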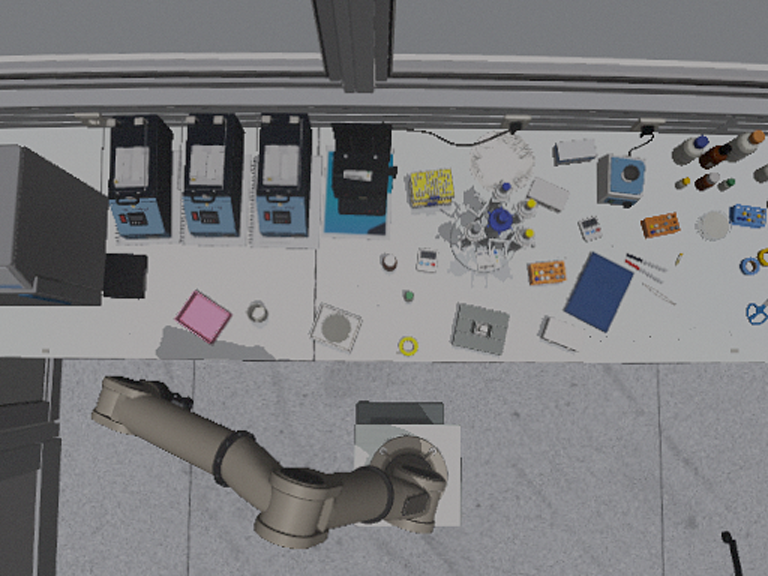

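View pics/side.png

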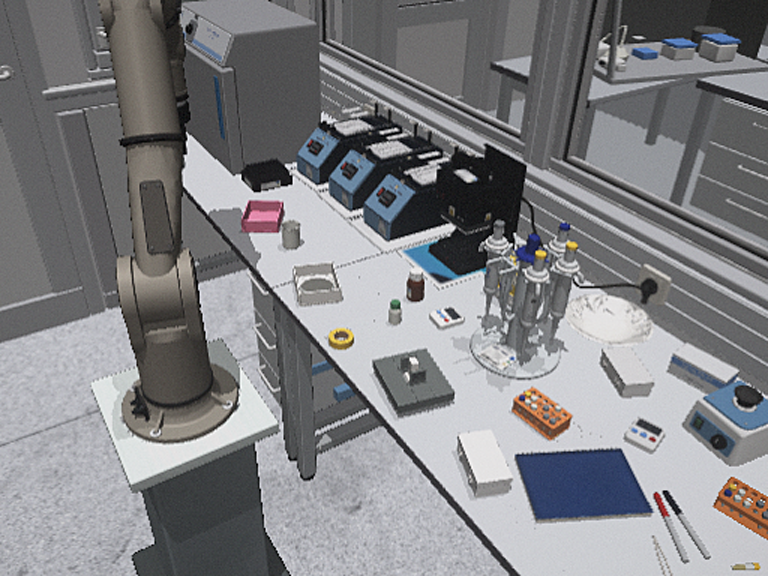

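The top view shows the grey lid pair with its knob at about (320,219) px unscaled and the white dish box with the dish inside at (224,217). The pink look-alike is at (136,212). In the side view these are at (274,245), (212,190) and (175,145). The white box fits the description, because it is open, white and holds the dish. Next I measure positions and yaws, and crop to confirm.

```bash
python3 - <<'E'
from h import *
np.set_printoptions(precision=4,suppress=True)
t=robot.camera("top");s=robot.camera("side")
g=lambda p,l,i=0:robot.spot_point(p,l)[i]["xy"]
near=lambda p,l,xy:min((d["xy"] for d in robot.spot_point(p,l)),key=lambda a:np.hypot(*(np.array(a)-xy)),default=None)
for l,a,b in [("knob",(321,219),(274,245)),("fins",(321,219),(274,245)),("box_rim",(224,217),(212,183)),("dish",(224,217),(212,190)),("outer_lid",(321,219),(274,245))]:
    A,B=near(t,l,a),near(s,l,b)
    if A is not None and B is not None: print(l,*tri(t,A,s,B))
for l,xy,z in [("outer_lid",(320,219),.031),("dish_box",(224,217),.04)]:
  for n,p in(("top",t),("side",s)):
    q=xy if n=="top" else ((274,245) if l=="outer_lid" else (212,190))
    for d in robot.masks_of(p,l):
        if np.hypot(*(np.array(d["xy"])-q))<25:
            c=cv2.findContours(d["mask"].astype(np.uint8),0,2)[0];c=max(c,key=cv2.contourArea).reshape(-1,2)
            w=np.array([atz(p,x,z)[:2] for x in c.astype(float)],np.float32)*1000
            r=cv2.minAreaRect(w);print(l,n,d["confidence"],r)
            break
for l in ["tape_roll","small_bottle","amber_bottle","beaker","steel_case","tube_rack","timer"]:
    print(l,[atz(t,d["xy"],.02)[:2] for d in robot.find_in(t,l)[:2]])
a=cv2.resize(t["image"][190:245,195:350],(775,275),interpolation=2);b=cv2.resize(s["image"][165:275,180:310],(355,300),interpolation=2)
o=np.zeros((580,780,3),np.uint8);o[:275,:775]=a;o[280:580,:355]=b
cv2.imwrite("pics/c.png",o[:,:,::-1])
E
```

```text
knob [ 0.429  -0.2172  0.0595] 0.0003042046120960752
fins [ 0.4422 -0.2136  0.0627] 0.002294762626820017
box_rim [0.4448 0.2211 0.0496] 0.002034182735365778
dish [ 0.4401  0.2131 -0.005 ] 0.003435918769401066
outer_lid [ 0.4268 -0.2115  0.0418] 0.00199872141112905
outer_lid top 0.7 ((437.5960998535156, -216.3447265625), (156.4850616455078, 126.97911834716797), 79.19375610351562)
outer_lid side 0.56 ((435.2461242675781, -219.17813110351562), (171.7841796875, 138.2257843017578), 78.70317077636719)
dish_box top 0.71 ((437.2684020996094, 218.42259216308594), (134.19183349609375, 109.68663024902344), 70.1899642944336)
dish_box side 0.62 ((423.8889465332031, 195.97482299804688), (187.73973083496094, 112.10877990722656), 69.57286071777344)
tape_roll [array([ 0.6485, -0.0524]), array([0.3894, 0.0043])]
small_bottle []
amber_bottle [array([0.6423, 0.0509])]
beaker [array([0.4758, 0.4678]), array([ 0.4328, -0.2075])]
steel_case [array([ 0.4145, -0.4916])]
tube_rack []
timer []
```

View pics/c.png

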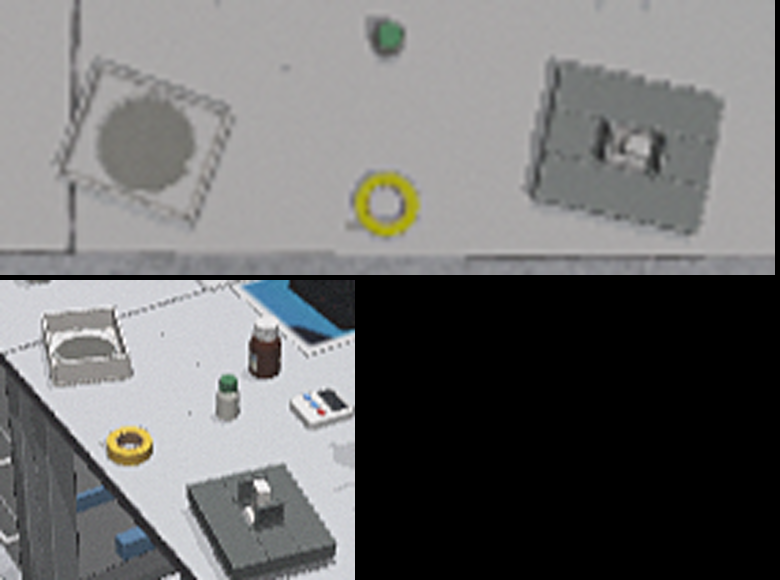

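The crop confirms the white box with the dish at the left and the grey lid pair at the right. The long axes are about 79° for the lids and 70° for the box. Next I move high, on an arc, to above the lids.

```bash
R="";python3 -m creep '[0.153,-0.262,0,0,0,-0.0183,-1, 0.153,-0.262,0,0,0,-0.0183,-1, 0.153,-0.262,0,0,0,-0.0183,-1, 0.153,-0.262,0,0,0,-0.0183,-1, 0.153,-0.262,0,0,0,-0.0183,-1, 0.153,-0.262,0,0,0,-0.0183,-1, 0.153,-0.262,0,0,0,-0.0183,-1, 0.153,-0.262,0,0,0,-0.0183,-1]'
python3 -m creep '[0.153,-0.262,0,0,0,-0.0183,-1, 0.153,-0.262,0,0,0,-0.0183,-1, 0.153,-0.262,0,0,0,-0.0183,-1, 0.153,-0.262,0,0,0,-0.0183,-1, -0.023,-0.324,0,0,0,-0.0183,-1, -0.023,-0.324,0,0,0,-0.0183,-1, -0.023,-0.324,0,0,0,-0.0183,-1, -0.023,-0.324,0,0,0,-0.0183,-1]'
python3 -m creep '[-0.023,-0.324,0,0,0,-0.0183,-1, -0.023,-0.324,0,0,0,-0.0183,-1, -0.023,-0.324,0,0,0,-0.0183,-1, -0.023,-0.324,0,0,0,-0.0183,-1, -0.023,-0.324,0,0,0,-0.0183,-1, -0.023,-0.324,0,0,0,-0.0183,-1, -0.023,-0.324,0,0,0,-0.0183,-1, -0.023,-0.324,0,0,0,-0.0183,-1]'
python3 -m creep '[0,0,0,0,0,0,-1, 0,0,0,0,0,0,-1, 0,0,0,0,0,0,-1]'
```

```text
time_s: 2.62
tcp_pos: [0.3972, 0.3741, 0.2316]
ee_rot: [3.141, -0.0, 2.3]
ft_force: [0.7, -0.3, 0.2]
finger_gap: 0.0851
gripper_force: 0.0
time_s: 3.28
tcp_pos: [0.4586, 0.0925, 0.2315]
ee_rot: [3.141, -0.0, 1.84]
ft_force: [0.7, 0.4, 0.4]
finger_gap: 0.085
gripper_force: 0.0
time_s: 3.95
tcp_pos: [0.4365, -0.2184, 0.2318]
ee_rot: [3.14, -0.001, 1.381]
ft_force: [1.5, -0.3, -0.5]
finger_gap: 0.0856
gripper_force: 0.0
time_s: 4.2
tcp_pos: [0.4368, -0.2162, 0.2312]
ee_rot: [-3.141, -0.0, 1.383]
ft_force: [-0.0, 0.9, 0.1]
finger_gap: 0.0853
gripper_force: 0.0
```

```bash
python3 -m creep '[0,0,-0.273,0,0,0,-1, 0,0,-0.273,0,0,0,-1, 0,0,-0.273,0,0,0,-1, 0,0,-0.273,0,0,0,-1, 0,0,0,0,0,0,-1, 0,0,0,0,0,0,-1]'
python3 - <<'E'
from h import *
np.set_printoptions(precision=4,suppress=True)
t=robot.camera("top");s=robot.camera("side")
for l in ("knob","fins","outer_lid"):
    print(l,[(d["xy"],d["confidence"],atz(s,d["xy"],dict(knob=.058,fins=.056,outer_lid=.028)[l])) for d in robot.spot_point(s,l)[:2]])
a=cv2.resize(t["image"][185:255,275:365],(390,303),interpolation=2);b=cv2.resize(s["image"][175:275,215:315],(400,400),interpolation=2)
o=np.zeros((400,800,3),np.uint8);o[:303,:390]=a;o[:,400:]=b
cv2.imwrite("pics/d.png",o[:,:,::-1])
E
```

```text
time_s: 4.7
tcp_pos: [0.4361, -0.2151, 0.0996]
ee_rot: [-3.138, -0.001, 1.385]
ft_force: [1.1, 0.2, 0.5]
finger_gap: 0.0853
gripper_force: 0.0
knob [([192.9, 159.5], 0.73, array([0.4459, 0.3942, 0.058 ])), ([273.8, 245.2], 0.53, array([ 0.4313, -0.2149,  0.058 ]))]
fins [([275.4, 247.6], 0.78, array([ 0.4306, -0.225 ,  0.056 ]))]
outer_lid [([275.3, 246.9], 0.57, array([ 0.4514, -0.1968,  0.028 ]))]
```

View pics/d.png

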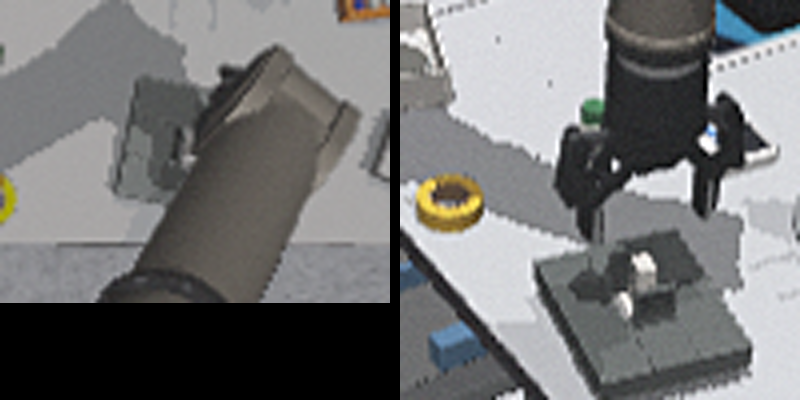

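Side view: the open fingers straddle the knob, whose top is at about (276,239) px; the arm hides the top view. I'll check the knob's top against both views.

```bash
python3 - <<'E'
from h import *
np.set_printoptions(precision=4,suppress=True)
t=robot.camera("top");s=robot.camera("side")
print(atz(s,(275.7,238.8),.074),atz(t,(322.4,219.4),.074),atz(t,(321.9,219.1),.06),tri(t,(322.4,219.4),s,(275.7,238.8)))
P=np.linalg.inv(s["T"])
for z in (.13,.074):
    p=cv2.projectPoints(np.array([[.4365,-.2155,z]]),cv2.Rodrigues(P[:3,:3])[0],P[:3,3],np.array(s["camera_matrix"]),np.array(s["D"]))[0];print(p.ravel())
E
```

```text
[ 0.4428 -0.2075  0.074 ] [ 0.4338 -0.2196  0.074 ] [ 0.4358 -0.2199  0.06  ] (array([ 0.4338, -0.2179,  0.0855]), np.float64(0.001597983473717151))
[276.4377 227.0228]
[275.5176 240.901 ]
```

```bash
python3 -m creep '[0,-0.01,-0.17,0,0,0,-1, 0,0,-0.17,0,0,0,-1, 0,0,-0.165,0,0,0,-1, 0,0,0,0,0,0,-1, 0,0,0,0,0,0,-1]'
```

```text
time_s: 5.47
tcp_pos: [0.4365, -0.2179, 0.0398]
ee_rot: [-3.14, -0.0, 1.383]
ft_force: [0.0, -0.4, 0.5]
finger_gap: 0.0855
gripper_force: 0.0
```

```bash
python3 -m creep '[0,0,0,0,0,0,0, 0,0,0,0,0,0,0.2, 0,0,0,0,0,0,0.4, 0,0,0,0,0,0,0.6, 0,0,0,0,0,0,0.8, 0,0,0,0,0,0,1, 0,0,0,0,0,0,1, 0,0,0,0,0,0,1]'
```

```text
time_s: 6.13
tcp_pos: [0.437, -0.2179, 0.0401]
ee_rot: [3.141, -0.0, 1.383]
ft_force: [0.1, 0.3, 6.4]
finger_gap: 0.0151
gripper_force: 59.5
```

```bash
python3 -m creep '[0,0,0.05,0,0,0,1, 0,0,0.1,0,0,0,1, 0,0,0.15,0,0,0,1, 0,0,0.15,0,0,0,1, 0,0,0.15,0,0,0,1, 0,0,0.15,0,0,0,1, 0,0,0.1,0,0,0,1, 0,0,0,0,0,0,1]'
python3 - <<'E'
from h import *
print(robot.get_state()["ft_force"])
s=robot.camera("side");save(s,"e.png",(190,150,330,290),4)
E
```

```text
time_s: 6.8
tcp_pos: [0.4381, -0.2186, 0.1444]
ee_rot: [3.137, -0.0, 1.383]
ft_force: [0.5, 0.0, -2.0]
finger_gap: 0.0154
gripper_force: 58.7
[ 0.50447509  0.02441782 -1.99936638]
```

View pics/e.png

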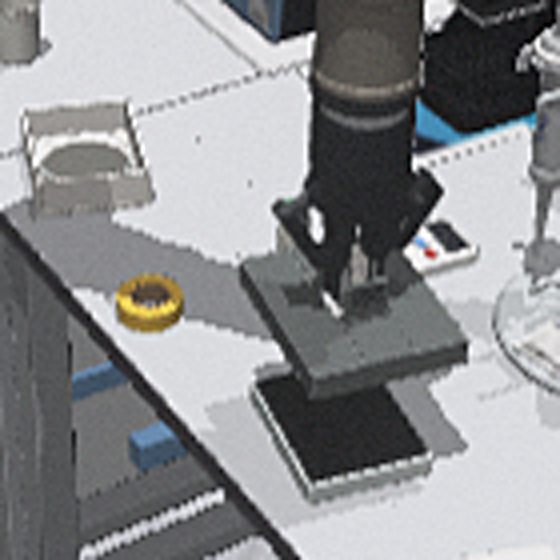

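The side view shows both lids nested, level and off the stand. The box is clear at the left. I'll move over the box on a slight arc, turning −9°.

```bash
python3 -m creep '[0.03,0.1,0,0,0,-0.0025,1, 0.05,0.2,0,0,0,-0.0025,1, 0.06,0.25,0,0,0,-0.0025,1, 0.06,0.26,0,0,0,-0.0025,1, 0.04,0.26,0,0,0,-0.0025,1, 0.02,0.26,0,0,0,-0.0025,1, 0.01,0.26,0,0,0,-0.0025,1, 0,0.26,0,0,0,-0.0025,1]'
python3 -m creep '[-0.01,0.26,0,0,0,-0.0025,1, -0.02,0.26,0,0,0,-0.0025,1, -0.04,0.26,0,0,0,-0.0025,1, -0.06,0.26,0,0,0,-0.0025,1, -0.06,0.25,0,0,0,-0.0025,1, -0.05,0.2,0,0,0,-0.0025,1, -0.03,0.15,0,0,0,-0.0025,1, 0,0.1,0,0,0,-0.0025,1]'
python3 -m creep '[0,0.05,0,0,0,-0.0025,1, 0,0.05,0,0,0,-0.0025,1, 0,0.05,0,0,0,-0.0025,1, 0,0.05,0,0,0,-0.0025,1, 0,0,0,0,0,0,1, 0,0,0,0,0,0,1, 0,0,0,0,0,0,1]'
```

```text
time_s: 7.52
tcp_pos: [0.4685, 0.0056, 0.141]
ee_rot: [-3.14, 0.001, 1.32]
ft_force: [1.1, 0.6, -2.3]
finger_gap: 0.0153
gripper_force: 58.6
time_s: 8.18
tcp_pos: [0.4349, 0.2151, 0.1407]
ee_rot: [-3.14, 0.001, 1.26]
ft_force: [-0.1, 0.1, -1.9]
finger_gap: 0.0151
gripper_force: 58.6
time_s: 8.77
tcp_pos: [0.4369, 0.2363, 0.1416]
ee_rot: [3.142, 0.0, 1.225]
ft_force: [0.1, -0.2, -2.9]
finger_gap: 0.015
gripper_force: 58.6
```

```bash
python3 -m creep '[0,-0.07,0,0,0,0,1, 0,-0.07,0,0,0,0,1, 0,0,0,0,0,0,1, 0,0,0,0,0,0,1]'
python3 - <<'E'
from h import *
np.set_printoptions(precision=4,suppress=True)
t=robot.camera("top");s=robot.camera("side")
for n,p in(("top",t),("side",s)):
  for l,z in(("lid_stand",.024),("outer_lid",.1255)):
    for d in robot.masks_of(p,l)[:3]:
        c=cv2.findContours(d["mask"].astype(np.uint8),0,2)[0];c=max(c,key=cv2.contourArea).reshape(-1,2)
        w=np.array([atz(p,x,z)[:2] for x in c.astype(float)],np.float32)*1000
        print(n,l,d["confidence"],d["xy"],cv2.minAreaRect(w))
a=cv2.resize(t["image"][185:260,185:275],(400,333),interpolation=2);b=cv2.resize(s["image"][120:220,160:260],(400,400),interpolation=2)
o=np.zeros((400,800,3),np.uint8);o[:333,:400]=a;o[:,400:]=b
cv2.imwrite("pics/f.png",o[:,:,::-1])
E
```

```text
time_s: 9.1
tcp_pos: [0.4368, 0.2189, 0.1417]
ee_rot: [-3.141, 0.0, 1.224]
ft_force: [-0.6, -1.0, -1.8]
finger_gap: 0.0154
gripper_force: 58.6
top lid_stand 0.7 [319.2, 222.3] ((434.9881896972656, -216.70217895507812), (135.93370056152344, 109.82882690429688), 78.40287017822266)
top outer_lid 0.51 [233.1, 214.4] ((431.80865478515625, 160.23178100585938), (114.99139404296875, 55.43227767944336), 0.9418710470199585)
side lid_stand 0.79 [274.2, 256.3] ((428.31805419921875, -225.1309814453125), (146.57887268066406, 114.42878723144531), 78.58362579345703)
side outer_lid 0.58 [209.1, 163.1] ((438.6464538574219, 226.09547424316406), (181.99432373046875, 130.80870056152344), 70.7435302734375)
side outer_lid 0.38 [212.3, 188.3] ((364.6337585449219, 74.87443542480469), (152.2688446044922, 100.77104187011719), 69.61296081542969)
```

View pics/f.png

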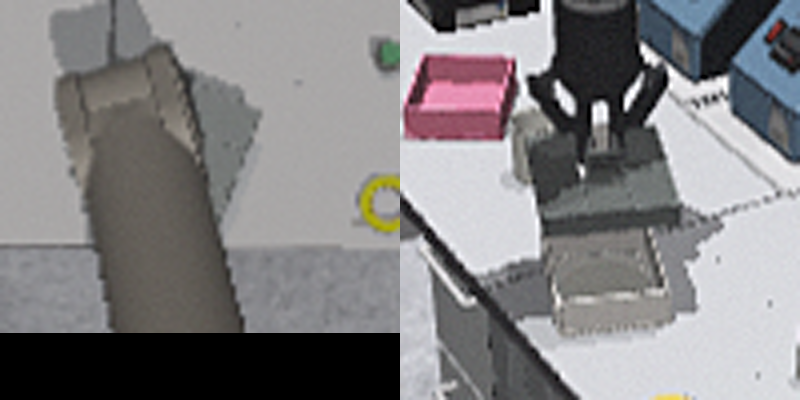

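Side view: the lids hang above the box, level and aligned with its walls; the arm hides the top view. I'll step aside and fit the box and stand silhouettes for a finer target.

```bash
python3 -m creep '[0.03,-0.15,0,0,0,0,1, 0.05,-0.3,0,0,0,0,1, 0.05,-0.3,0,0,0,0,1, 0.03,-0.3,0,0,0,0,1, 0,-0.3,0,0,0,0,1, 0,-0.15,0,0,0,0,1, 0,0,0,0,0,0,1, 0,0,0,0,0,0,1]'
cat > fit.py <<'E'
from h import *
from scipy.optimize import minimize
np.set_printoptions(precision=4,suppress=True)
t=robot.camera("top");s=robot.camera("side")
def proj(p,X):
    P=np.linalg.inv(p["T"]);return cv2.projectPoints(X,cv2.Rodrigues(P[:3,:3])[0],P[:3,3],np.array(p["camera_matrix"]),np.array(p["D"]))[0].reshape(-1,2)
def sil(p,v,L,W,H):
    c,n=np.cos(v[2]),np.sin(v[2])
    X=np.array([[v[0]+c*a-n*b,v[1]+n*a+c*b,z] for a in(-L/2,L/2) for b in(-W/2,W/2) for z in(0,H)])
    h=cv2.convexHull(((proj(p,X)+.5)*8*16-8).astype(np.int32))
    m=np.zeros((384*8,512*8),np.uint8);cv2.fillConvexPoly(m,h,255,shift=4)
    return cv2.resize(m,(512,384),interpolation=cv2.INTER_AREA)/255.
def fit(l,dims,x0,pix):
    M=[]
    for p,q in zip((t,s),pix):
        ms=[d for d in robot.masks_of(p,l) if np.hypot(*(np.array(d["xy"])-q))<15]
        if ms:M.append((p,ms[0]["mask"].astype(float)))
    for sub in (M,M[:1],M[1:]):
        if not sub: continue
        f=lambda v:sum(np.abs(sil(p,v,*dims)-m).sum()/m.sum() for p,m in sub)
        r=minimize(f,x0,method="Nelder-Mead",options=dict(initial_simplex=np.array([x0]*4)+np.vstack([np.zeros(3),np.diag([.008,.008,.08])]),xatol=1e-4,fatol=1e-4,maxfev=120))
        print(l,len(sub),r.x,round(r.fun,3))
fit("lid_stand",(.106,.130,.024),[.436,-.2175,-.19],((319,221),(274,256)))
fit("dish_box",(.108,.132,.040),[.437,.219,-.345],((223,217),(212,188)))
E
python3 fit.py
```

```text
time_s: 10.07
tcp_pos: [0.4561, 0.0392, 0.1418]
ee_rot: [3.141, -0.0, 1.223]
ft_force: [-0.6, 0.6, -3.2]
finger_gap: 0.0152
gripper_force: 58.7
lid_stand 2 [ 0.4376 -0.2168 -0.202 ] 0.198
lid_stand 1 [ 0.4379 -0.2171 -0.1933] 0.047
lid_stand 1 [ 0.4354 -0.2141 -0.296 ] 0.138
dish_box 2 [ 0.4352  0.2188 -0.4104] 1.469
dish_box 1 [ 0.4364  0.2194 -0.3812] 0.672
dish_box 1 [ 0.4306  0.2198 -0.4307] 0.762
```

```bash
cp fit.py fit2.py; python3 - <<'E'
a=open('fit2.py').read()
a=a.replace('M.append((p,ms[0]["mask"].astype(float)))','M.append((p,fill(ms[0]["mask"])))').replace('def fit(','def fill(m):\n    c=cv2.findContours(m.astype(np.uint8),0,2)[0];c=max(c,key=cv2.contourArea);o=np.zeros(m.shape,np.uint8);cv2.drawContours(o,[c],-1,1,-1);return o.astype(float)\ndef fit(')
a=a.replace('fit("lid_stand"','#')
open('fit2.py','w').write(a)
E
python3 fit2.py
```

```text
dish_box 2 [ 0.4341  0.2191 -0.3375] 3.781
dish_box 1 [ 0.4313  0.2165 -0.2641] 3.025
dish_box 1 [ 0.4283  0.2221 -0.4273] 0.683
```

```bash
python3 - <<'E'
import re
a=open('fit2.py').read()
i=a.index('def fill');j=a.index('def fit(')
a=a[:i]+'''def fill(m):
    n,lab,st,_=cv2.connectedComponentsWithStats(m.astype(np.uint8))
    print([st[k].tolist() for k in range(1,n)])
    ys,xs=np.nonzero(m);h=cv2.convexHull(np.c_[xs,ys].astype(np.int32))
    o=np.zeros(m.shape,np.uint8);cv2.fillConvexPoly(o,h,1);return o.astype(float)
'''+a[j:]+'\nsave(t,"g.png",(195,190,255,250),8)\n'
open('fit2.py','w').write(a)
E
python3 fit2.py
```

```text
[[206, 203, 35, 31, 346], [218, 228, 1, 1, 1]]
[[195, 174, 29, 30, 514]]
dish_box 2 [ 0.4354  0.2208 -0.3547] 0.289
dish_box 1 [ 0.4384  0.2195 -0.3601] 0.046
dish_box 1 [ 0.4285  0.2235 -0.4251] 0.166
```

View pics/g.png

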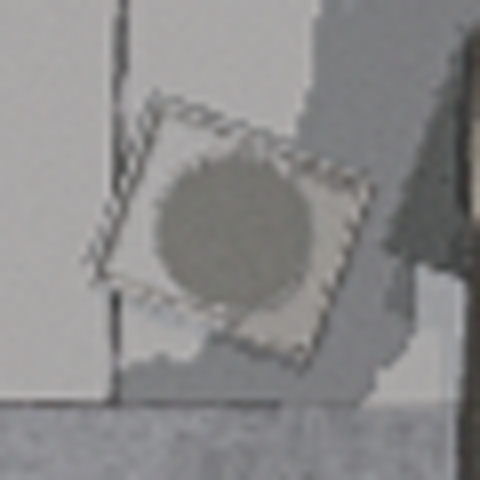

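The white box's corners are at about (215,202), (241,213), (233,235) and (207,224) px, and the top fit (0.438, 0.2195, yaw −0.36) agrees. I return over it with a slight extra turn and lower to just above the rim.

```bash
python3 -m creep '[0,0.15,0,0,0,-0.003,1, -0.03,0.3,0,0,0,0,1, -0.05,0.3,0,0,0,0,1, -0.05,0.3,0,0,0,0,1, -0.022,0.3,0,0,0,0,1, 0,0.148,0,0,0,0,1, 0,0,0,0,0,0,1, 0,0,0,0,0,0,1]'
python3 -m creep '[0,0,-0.15,0,0,0,1, 0,0,-0.15,0,0,0,1, 0,0,-0.12,0,0,0,1, 0,0,-0.08,0,0,0,1, 0,0,0,0,0,0,1, 0,0,0,0,0,0,1, 0,0,0,0,0,0,1]'
```

```text
time_s: 11.43
tcp_pos: [0.4376, 0.2209, 0.1415]
ee_rot: [3.141, 0.0, 1.219]
ft_force: [0.9, -1.8, -1.9]
finger_gap: 0.0153
gripper_force: 58.8
time_s: 12.02
tcp_pos: [0.4385, 0.2195, 0.0823]
ee_rot: [3.141, -0.001, 1.215]
ft_force: [1.2, -0.1, -2.5]
finger_gap: 0.015
gripper_force: 59.0
```

```bash
python3 -m creep '[0,0,-0.05,0,0,0,1, 0,0,-0.04,0,0,0,1, 0,0,-0.03,0,0,0,1, 0,0,-0.02,0,0,0,1, 0,0,0,0,0,0,1, 0,0,0,0,0,0,1]'
python3 -m creep '[0,0,-0.02,0,0,0,1, 0,0,-0.02,0,0,0,1, 0,0,0,0,0,0,1, 0,0,0,0,0,0,1]'
```

```text
time_s: 12.52
tcp_pos: [0.4377, 0.2198, 0.0647]
ee_rot: [-3.141, 0.0, 1.217]
ft_force: [0.1, 0.8, -2.0]
finger_gap: 0.0153
gripper_force: 59.0
time_s: 12.85
tcp_pos: [0.4377, 0.2198, 0.0599]
ee_rot: [-3.141, 0.0, 1.216]
ft_force: [-0.3, -0.6, -1.8]
finger_gap: 0.0156
gripper_force: 59.0
```

```bash
python3 -m creep '[0,0,-0.017,0,0,0,1, 0,0,-0.014,0,0,0,1, 0,0,0,0,0,0,1, 0,0,0,0,0,0,1, 0,0,0,0,0,0,1]'
```

```text
time_s: 13.27
tcp_pos: [0.4378, 0.2199, 0.0563]
ee_rot: [3.142, -0.0, 1.216]
ft_force: [0.1, 0.1, -1.6]
finger_gap: 0.0152
gripper_force: 59.0
```

```bash
python3 -m creep '[0,0,-0.008,0,0,0,1, 0,0,-0.005,0,0,0,1, 0,0,0,0,0,0,1, 0,0,0,0,0,0,1]'
```

```text
time_s: 13.6
tcp_pos: [0.4377, 0.2199, 0.0547]
ee_rot: [-3.142, 0.0, 1.216]
ft_force: [-0.3, 0.5, -1.5]
finger_gap: 0.0154
gripper_force: 59.0
```

```bash
python3 -m creep '[0,0,-0.008,0,0,0,1, 0,0,-0.004,0,0,0,1, 0,0,0,0,0,0,1, 0,0,0,0,0,0,1]'; python3 -m creep '[0,0,-0.008,0,0,0,1, 0,0,-0.004,0,0,0,1, 0,0,0,0,0,0,1, 0,0,0,0,0,0,1]'
```

```text
time_s: 13.93
tcp_pos: [0.4377, 0.2199, 0.0533]
ee_rot: [-3.142, 0.0, 1.216]
ft_force: [-0.1, 0.1, -2.3]
finger_gap: 0.0153
gripper_force: 59.0
time_s: 14.27
tcp_pos: [0.4377, 0.2198, 0.0519]
ee_rot: [-3.142, 0.0, 1.216]
ft_force: [-0.1, -0.3, -3.0]
finger_gap: 0.0152
gripper_force: 59.0
```

```bash
python3 - <<'E'
from h import *
np.set_printoptions(precision=4,suppress=True)
s=robot.camera("side");save(s,"i.png",(170,130,260,220),6.6)
E
```

```text
(no output)
```

View pics/i.png

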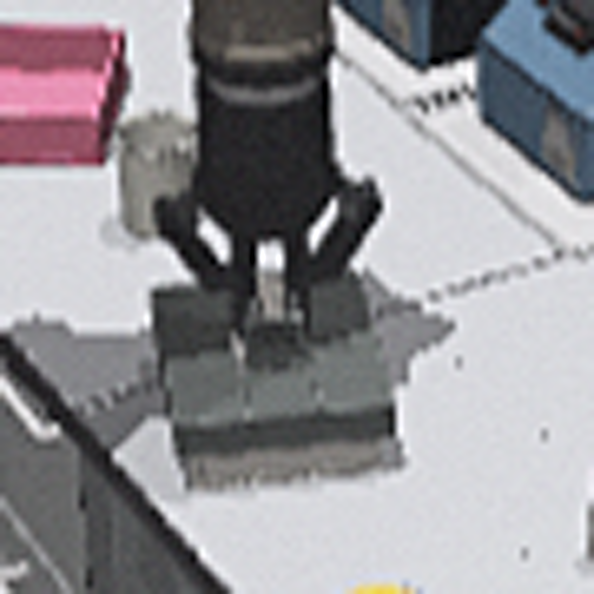

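Side view: the skirt overlaps the box all round, with the lids level and the box wall showing below at about (215,201) px. The full weight still hangs, so they are not yet seated. I continue down gently.

```bash
python3 -m creep '[0,0,-0.01,0,0,0,1, 0,0,-0.007,0,0,0,1, 0,0,0,0,0,0,1, 0,0,0,0,0,0,1]'; python3 -m creep '[0,0,-0.008,0,0,0,1, 0,0,-0.004,0,0,0,1, 0,0,0,0,0,0,1, 0,0,0,0,0,0,1]'
```

```text
time_s: 14.65
tcp_pos: [0.4378, 0.2199, 0.0498]
ee_rot: [-3.142, 0.0, 1.216]
ft_force: [-0.0, -0.6, -3.0]
finger_gap: 0.0155
gripper_force: 59.0
time_s: 14.98
tcp_pos: [0.4377, 0.2198, 0.0484]
ee_rot: [-3.142, 0.0, 1.217]
ft_force: [0.8, -0.3, -3.0]
finger_gap: 0.0154
gripper_force: 59.0
```

The frame adds 8 mm on the stand (plate underside at 0.032), so seating should come at TCP ≈ 0.048, which is about here. A little further to confirm contact.

```bash
python3 -m creep '[0,0,-0.008,0,0,0,1, 0,0,0,0,0,0,1, 0,0,0,0,0,0,1]'; python3 -m creep '[0,0,-0.008,0,0,0,1, 0,0,0,0,0,0,1, 0,0,0,0,0,0,1]'
```

```text
time_s: 15.23
tcp_pos: [0.4378, 0.2199, 0.0481]
ee_rot: [-3.141, -0.0, 1.216]
ft_force: [-2.9, -1.6, 8.6]
finger_gap: 0.0152
gripper_force: 60.5
time_s: 15.48
tcp_pos: [0.4378, 0.2199, 0.0481]
ee_rot: [-3.14, -0.001, 1.216]
ft_force: [-7.8, -3.1, 23.3]
finger_gap: 0.0154
gripper_force: 62.6
```

Contact at TCP 0.0481, exactly the seated height. I relax the push, then open.

```bash
python3 -m creep '[0,0,0.013,0,0,0,1, 0,0,0,0,0,0,1, 0,0,0,0,0,0,0.6, 0,0,0,0,0,0,0.2, 0,0,0,0,0,0,-0.5, 0,0,0,0,0,0,-1, 0,0,0,0,0,0,-1, 0,0,0,0,0,0,-1]'
python3 -m creep '[0,0,0,0,0,0,-1, 0,0,0,0,0,0,-1, 0,0,0.1,0,0,0,-1, 0,0,0.25,0,0,0,-1, 0,0,0.25,0,0,0,-1, 0,0,0.2,0,0,0,-1, 0,0,0,0,0,0,-1, 0,0,0,0,0,0,-1]'
python3 - <<'E'
from h import *
s=robot.camera("side");save(s,"j.png",(170,130,260,220),6.6)
E
```

```text
time_s: 16.15
tcp_pos: [0.4378, 0.22, 0.048]
ee_rot: [3.141, -0.0, 1.217]
ft_force: [-1.0, 0.2, 0.1]
finger_gap: 0.0761
gripper_force: 0.0
time_s: 16.82
tcp_pos: [0.4384, 0.2206, 0.1452]
ee_rot: [3.14, -0.003, 1.217]
ft_force: [-0.5, -0.3, -0.5]
finger_gap: 0.0855
gripper_force: 0.0
```

View pics/j.png

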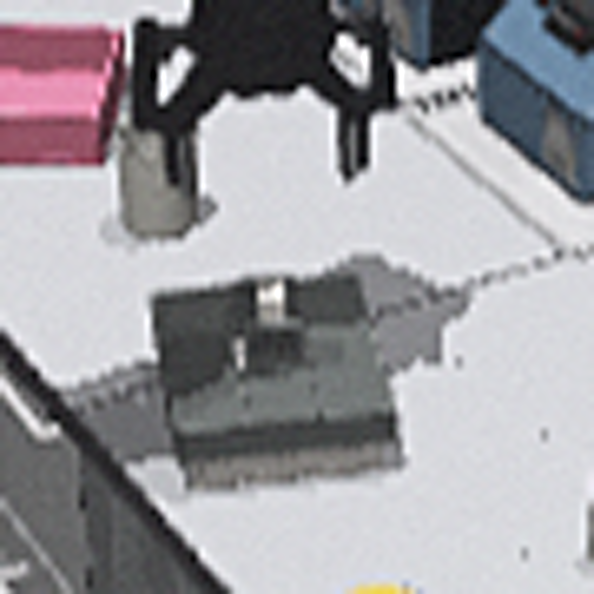

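Side view: lids seated flat on the box and released; the knob is at about (211,175) px between the fins. Next I turn the tool +90° for the fins.

```bash
python3 -m creep '[0,0,0,0,0,0.0357,-1, 0,0,0,0,0,0.0357,-1, 0,0,0,0,0,0.0357,-1, 0,0,0,0,0,0.0357,-1, 0,0,0,0,0,0.0357,-1, 0,0,0,0,0,0.0357,-1, 0,0,0,0,0,0.0357,-1, 0,0,0,0,0,0.0357,-1]'
python3 -m creep '[0,0,0,0,0,0.0357,-1, 0,0,0,0,0,0.0357,-1, 0,0,0,0,0,0.0357,-1, 0,0,0,0,0,0.0357,-1, 0,0,0,0,0,0.0357,-1, 0,0,0,0,0,0.0357,-1, 0,0,0,0,0,0,-1, 0,0,0,0,0,0,-1]'
python3 -m creep '[0,0,0,0,0,0,-1, 0,0,0,0,0,0,-1]'
```

```text
time_s: 17.53
tcp_pos: [0.4368, 0.2193, 0.1425]
ee_rot: [-3.139, 0.0, 2.119]
ft_force: [0.5, 0.3, 0.3]
finger_gap: 0.0855
gripper_force: 0.0
time_s: 18.2
tcp_pos: [0.4371, 0.2194, 0.1429]
ee_rot: [-3.14, -0.002, 2.783]
ft_force: [1.4, 0.5, 0.1]
finger_gap: 0.0859
gripper_force: 0.0
time_s: 18.37
tcp_pos: [0.4375, 0.2197, 0.1436]
ee_rot: [-3.141, -0.001, 2.784]
ft_force: [-0.3, 0.6, -0.5]
finger_gap: 0.0854
gripper_force: 0.0
```

```bash
python3 -m creep '[0.003,0.005,-0.2,0,0,0.001,-1, 0,0,-0.2,0,0,0,-1, 0,0,-0.2,0,0,0,-1, 0,0,-0.1,0,0,0,-1, 0,0,-0.05,0,0,0,-1, 0,0,-0.04,0,0,0,-1, 0,0,0,0,0,0,-1, 0,0,0,0,0,0,-1]'
```

```text
time_s: 19.03
tcp_pos: [0.4386, 0.2207, 0.0498]
ee_rot: [3.141, 0.001, 2.789]
ft_force: [0.1, -0.2, 0.5]
finger_gap: 0.0853
gripper_force: 0.0
```

Close in steps onto the fins.

```bash
python3 -m creep '[0,0,0,0,0,0,-0.7, 0,0,0,0,0,0,-0.4, 0,0,0,0,0,0,-0.2, 0,0,0,0,0,0,0.1, 0,0,0,0,0,0,0.5, 0,0,0,0,0,0,1, 0,0,0,0,0,0,1, 0,0,0,0,0,0,1]'
```

```text
time_s: 19.7
tcp_pos: [0.4387, 0.2208, 0.0502]
ee_rot: [3.14, 0.001, 2.79]
ft_force: [-0.6, -0.1, 6.3]
finger_gap: 0.0532
gripper_force: 62.9
```

Gripped at 53 mm, which fits the fins' 54 mm. I lift slowly and straight up.

```bash
python3 -m creep '[0,0,0.02,0,0,0,1, 0,0,0.04,0,0,0,1, 0,0,0.06,0,0,0,1, 0,0,0.08,0,0,0,1, 0,0,0.1,0,0,0,1, 0,0,0.1,0,0,0,1, 0,0,0.1,0,0,0,1, 0,0,0.1,0,0,0,1]'
python3 -m creep '[0,0,0.1,0,0,0,1, 0,0,0.1,0,0,0,1, 0,0,0.1,0,0,0,1, 0,0,0.08,0,0,0,1, 0,0,0.04,0,0,0,1, 0,0,0,0,0,0,1, 0,0,0,0,0,0,1, 0,0,0,0,0,0,1]'
python3 - <<'E'
from h import *
s=robot.camera("side");save(s,"k.png",(170,110,270,210),6)
E
```

```text
time_s: 20.37
tcp_pos: [0.4382, 0.2205, 0.1227]
ee_rot: [3.141, 0.0, 2.79]
ft_force: [-0.7, -0.3, -1.6]
finger_gap: 0.053
gripper_force: 63.0
time_s: 21.03
tcp_pos: [0.4377, 0.2203, 0.1711]
ee_rot: [-3.141, -0.001, 2.79]
ft_force: [0.3, 0.1, -1.5]
finger_gap: 0.0532
gripper_force: 63.0
```

View pics/k.png

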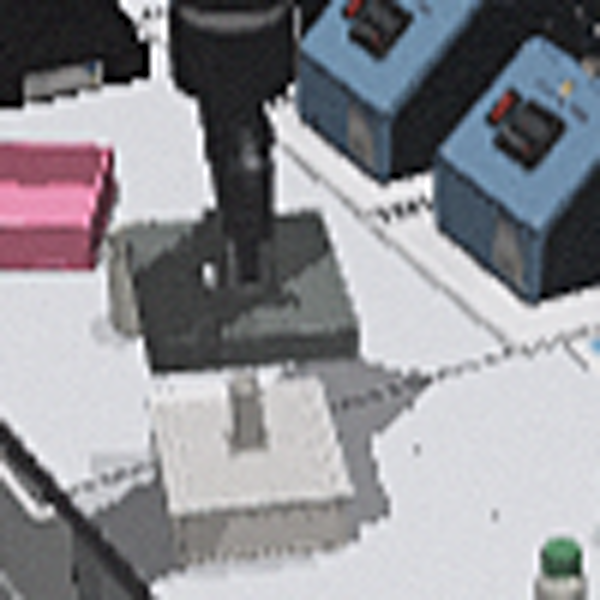

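The outer lid is held level, 12 cm up. The inner lid is seated on the box with its knob upright at about (211,178) px. I'll hand the job in.

```bash
python3 -c "
from bench import robot
print(robot.sign_off())"
```

```text
the job is handed in; nothing more can be done
None
```

The job is handed in: both lids were set down nested on the dish box and released, and the gripper now holds the outer lid level about 12 cm above where it lay, with the inner lid still seated; no verdict came back at sign-off.

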